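# Lock the sedimentation rack on its anti-vibration platform and float it

## Robot

A 6-joint arm with a two-finger parallel gripper is mounted at the origin on a cart in front of the work surface, level with it; the furniture and walls round the work are solid. World frame = base frame: x ahead of the robot, y to its left, z up, the work surface at z = 0. Lengths are in m, angles in degrees, forces in N, time in s.
With the tool pointing down it reaches from about 0.25 to 0.725 m from the base axis. Payload 9.7 kg.
Tool frame: the origin (TCP) lies midway between the tips of the shut fingers; the grasp point (between the pads) lies 19 mm behind it; z points along the fingers, y is the line along which they close (so a half turn about z gives the same grasp; the last joint's range is limited). The gripper opens to 85 mm and grips with 20 to 120 N. Pads are 22 mm wide; open, the fingers measure 114 mm over their backs; the gripper's body (76 mm by 85 mm) begins 54 mm behind the grasp point. The pads swing forward as they close: fully open they stand 13 mm farther back than shut.
Start: joints at [65.203, 4.979, 10.078, 95.1, 0, 90], TCP at [0.231, 0.499, 0.231] pointing down, gripper open.
Joint ranges: [-179.16, 179.16], [-48.56, 103.87], [-65.8, 70.77], [-126.05, 130.52], [-82.76, 87.17], [-180, 180]. Speed limits (degrees/s): [127.2, 127.2, 147.25, 180, 180, 180].

## Interface

Orientations are given as [roll, pitch, yaw] about the fixed x, y, z axes, in that order (R = Rz(yaw) Ry(pitch) Rx(roll)).
In Python, from workcell import * gives the robot as it stands.
- The arm moves only by the tool servo_tool, never from a script. Its argument "moves" is a list of rows, each a list of 4 numbers: the shift along the world's x, y, z in fractions of the full range, 1 being 0.8 m, then the turn about the world's z in parts of the range, where 1.0 means 2 pi rad. A call has 1 to 20 rows; each row is the pose to reach, as a shift and turn from the pose commanded when the call began; what a row does not reach only later rows make up. A row lasts 1/12 s, in which the tool goes at most 41.7 mm and 7.16 degrees, less where a joint would pass 70% of its speed; a pose out of reach is approached as far as the arm can. A shift or turn number past 1, either way, is cut back to 1. A call with a gripper value outside its range is refused whole. "claw" is the closure, from 0 (fully open) to 1 (shut), set as the call begins (left out, the last holds). The fingers move at their own pace and stop on an object; "force" is the grip in N (left out, the last holds). Time passes only in rows, so rows that repeat a pose let the fingers close. It gives the time, the measured TCP pose, the force, the opening and the grip force at its end, in the units of the state.
- get_obs(): the state, without advancing time (a new reading comes with each control period).
- camera(name): name is "scene" or "top" or "wrist"; returns the picture (400x640x3 uint8, red, green, blue); there is no depth.
- get_calibration(name): a dict with "fx", "fy", "cx", "cy" (pixels), "rvec" (rotation vector, rad) and "tvec" (3), from world to camera coordinates, as OpenCV has them; the wrist camera has in their place "tool_from_camera" (4x4, takes a point from camera to tool coordinates, whose origin is the TCP and whose axes are the flange's). Camera axes: x right, y down, z forward; pixel columns grow to the right and rows downward; lengths in m; the calibration is good to about 2 mm. A picture is of the moment at which its call begins: read the wrist's pose just before it. get_calibration takes no time and is no camera call.
- job_done(): hands the job in; it is judged then, once.
The state is a dict: "time": time; "q": joint angles; "qd": joint speeds; "joint_efforts": joint torques, N m; "ee_pos": TCP position; "tcp_rot": TCP orientation; "wrist_force": force on the tool from outside, world axes, zero at the start; "torque": the same for the moment, N m; "opening": finger opening in m; "grasp_force": force on a finger pad.
Only numpy, scipy, OpenCV 4.12 (cv2) and the standard library are available. Lean on these libraries where they do the work, as an engineer would, in place of code of your own. Each camera call takes 0.05 s, during which the arm holds its last target. There are 200 camera calls.

## Task

Get the blood-sedimentation rack ready to stand free of vibration: slide the tray with the tube rack fully home with its loop handle, gently so that the tubes are not jolted, then hold in the thumb button of the ball-lock pin, drive the pin down until its head is seated, and let the button spring back out so that the pin locks. Only then move the air lever to its middle (fill) notch, leave it there for a second or two while the deck rises, and push it on past the stiff detent into the last (float) notch. Leave the other things on the bench where they are.

Things in the scene. Friction and masses are not known exactly. Their poses are not given: they have to be found in the camera images.
- iso_base: anti-vibration platform fixed to the bench: grey base plate on rubber feet, above it a deck 218 x 184 mm. Origin: underside centre, on the worktop. Its +x is the direction in which the tray slides home (away from the robot), +y to the left, z up; all positions given below as (x, y, z) are mm in this frame
- tray (a joint): sliding aluminium tray, 76 x 180 mm, on two rails on the deck; it carries a clear rack of capped tubes (fixed to it, tops at z = 154). Metres moved along the base's +x: 0 fully out, 0.060 fully home against its stop, where the hole (18 mm) in the steel tongue behind the tray lies in line with the pin. Slides with about 2.5 N of friction and stays where it is left
- tray_handle (a point): middle of the top bar (round, 10 mm thick, 44 mm of it straight, along the base's y) of the upright steel loop handle at the front of the tray, 145 mm above the worktop; 13 mm behind it (+x) stands the rack. Pushing the bar in +x slides the tray; at home it is at (-46, 0, 145)
- lock_pin (a joint): upright steel ball-lock pin, 107 mm long with its button, shank 14 mm, captive in the three-legged bracket at the back of the deck, axis at (75, 0). Metres driven down: 0 parked (raised), 0.0365 fully in, head seated on the bracket. Slides with about 8 N of drag while its button is held in; if the tray is not home, its nose is stopped by the tray's tongue
- pin_head (a point): underside of the pin's dark head (38 mm wide, 24 mm tall), on the pin's axis; 153 mm above the worktop when parked, 117 mm fully in. Parked, two locking balls stand on the bracket's middle leg and stop the pin; they draw in only while the button is pressed by over 4 mm. Let go fully in, they come out under the lowest leg and lock it
- thumb_button (a joint): the pin's thumb button, metres pressed into the head: 0 out, 0.006 fully in; the spring takes 4 N to start and 7 N fully in. Straight pressing from above first sinks the button, then drives the pin, with 6 to 10 N in all; springs back out when let go
- button_top (a point): centre of the top face of the thumb button (round, 19 mm across, standing 10 mm out of the 38 mm wide dark pin head); 187 mm above the worktop when parked and out, about 151 mm with the pin fully in and the button out, 145 mm with the button still held in
- air_lever (a joint): three-notch air lever at the platform's left side, hinged about the base's y at (35, 126, 50); steel rod with black ball knob. Radians swung in +x: 0 to 0.06 hold notch (leans 0.5 rad towards -x), 0.44 to 0.49 fill notch (upright), 1.01 to 1.05 float notch (leans 0.5 rad towards +x; end stop at 1.05). A spring roller holds it in each notch
- lever_knob (a point): centre of the lever's black ball knob, 26 mm across, 105 mm from the hinge; 142 mm above the worktop in hold, 155 mm in fill. About 4 N at the knob takes it out of hold over a light hump (crest at 0.25 rad), about 10 N out of fill over the stiffer hump (crest at 0.75 rad); past a crest it snaps into the next notch by itself
- deck (a joint): floating deck that carries tray, rack, bracket and pin: metres risen on its air mounts; 0 resting, about 0.003 with the lever in fill, 0.0066 in float. Follows the lever by itself
- specimen_jar: bystander: specimen jar with screw lid, 48 mm wide, 70 mm tall, on the bench right of the platform; origin at underside centre
- tally_counter: bystander: round hand tally counter, 55 x 73 x 23 mm, lying behind and left of the platform; origin at underside centre
- dropper_2: bystander: small dropper bottle with a pointed cap, 25 mm wide, 74 mm tall, on the bench right of the platform; origin at underside centre

How it is judged:
By the outcome, as a careful person would: the job done as asked, in the order asked, and still so for the second after the job is handed in, with the robot touching nothing.
It also fails if it takes over 51 s, if anything falls off the work surface, if the arm or the gripper's body presses on something with over 40 N, if the wrist force passes 120 N, or if a joint passes its speed limit or range.

## Working session

There is one attempt and no reset: what is moved stays moved. The work goes in short steps, Python scripts to look and compute and a tool call to move; the robot and the scene stay as the last step left them, time stands still between calls to the robot, and variables do not carry over. Pictures are saved under pics/ and viewed, at most 10 in all, crops included, and the job is handed in when it is done.

Besides the shell and the picture viewer there is one more tool, called after "Call:" as name(argument=value, ...), one argument or row to a line, values as JSON. servo_tool: Moves the arm, as the interface text tells. Its arguments: {"type":"object","properties":{"moves":{"type":"array","items":{"type":"array","items":{"type":"number"}}},"claw":{"type":"number"},"force":{"type":"number"}},"required":["moves"]}

```bash
mkdir -p pics; python3 - <<'E'
from workcell import *
import cv2
o=get_obs();print(o)
for n in("scene","top"):
    cv2.imwrite(f"pics/{n}0.png",camera(n)[:,:,::-1]);c=get_calibration(n);print(n,c)
print(get_calibration("wrist"))
E
```

```text
{'time': 0.0, 'q': array([6.52042694e+01, 5.01101432e+00, 1.00334721e+01, 9.50982581e+01,
       8.51118478e-04, 8.99980882e+01]), 'qd': array([ 0.00082426,  0.00883182,  0.02372748, -0.05449177,  0.1037247 ,
        0.02875709]), 'joint_efforts': array([ 2.96761784e-03, -5.20387423e+01,  4.64800680e+01,  1.62553391e-02,
        1.04198332e-04, -4.14108342e-06]), 'ee_pos': array([0.23056292, 0.49909165, 0.23057509]), 'tcp_rot': array([-1.79924200e+02, -8.53647037e-04,  1.55206180e+02]), 'wrist_force': array([-0.941898  ,  0.78052199, -0.41356228]), 'torque': array([-0.03452617, -0.03013949, -0.01741172]), 'grasp_force': 0.0, 'opening': 0.08526795101830534}
scene {'fx': 436.10546194056985, 'fy': 436.10546194056985, 'cx': 320.26747509198947, 'cy': 191.1651161998469, 'rvec': array([ 1.08743317, -2.04679736,  1.28182153]), 'tvec': array([0.47491825, 0.26336181, 0.97158208])}
top {'fx': 458.39369464539107, 'fy': 458.39369464539107, 'cx': 320.4756855543765, 'cy': 196.27646661759823, 'rvec': array([ 2.11340779, -2.1757582 ,  0.13912243]), 'tvec': array([0.20167528, 0.53315009, 1.09465017])}
{'fx': 351.6177629566277, 'fy': 351.6177629566277, 'cx': 317.80049954768646, 'cy': 196.96709382796504, 'tool_from_camera': array([[ 1.50463469e-04, -9.62562283e-01, -2.71060562e-01,
         7.00310602e-02],
       [ 9.99999735e-01, -4.83592460e-05,  7.26819917e-04,
        -8.54697735e-04],
       [-7.12717724e-04, -2.71060600e-01,  9.62562020e-01,
        -1.40232151e-01],
       [ 0.00000000e+00,  0.00000000e+00,  0.00000000e+00,
         1.00000000e+00]])}
```

View pics/scene0.png

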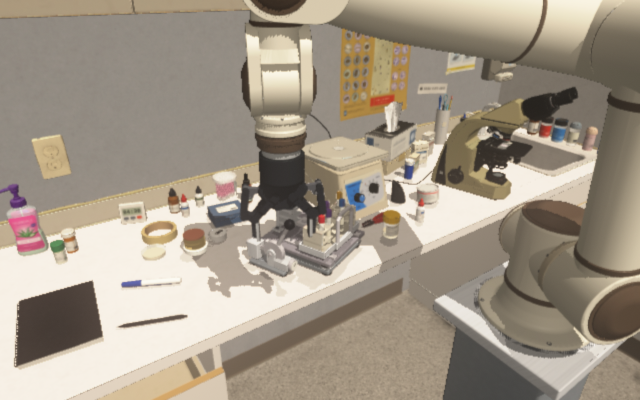

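View pics/top0.png

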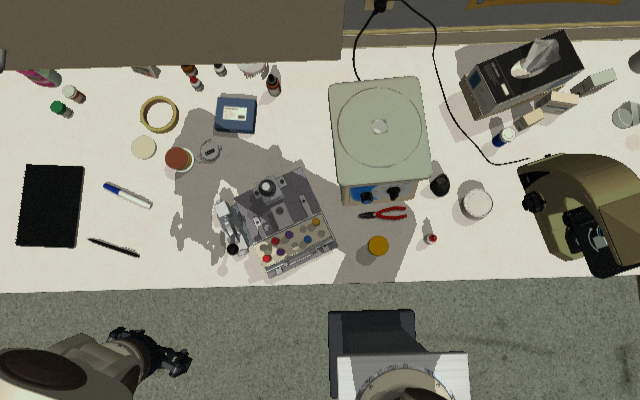

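The top view shows the platform at about (280,222), with the pin head near (267,187), the lever knob near (232,249) and the handle at the lower edge near (300,262). I'll enlarge both views.

```bash
python3 - <<'E'
import cv2
t=cv2.imread("pics/top0.png")[150:290,195:355];s=cv2.imread("pics/scene0.png")[180:290,225:385]
cv2.imwrite("pics/t1.png",cv2.resize(t,None,fx=4.2,fy=4.2,interpolation=2));cv2.imwrite("pics/s1.png",cv2.resize(s,None,fx=5,fy=5,interpolation=2))
E
```

```text
(no output)
```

View pics/t1.png

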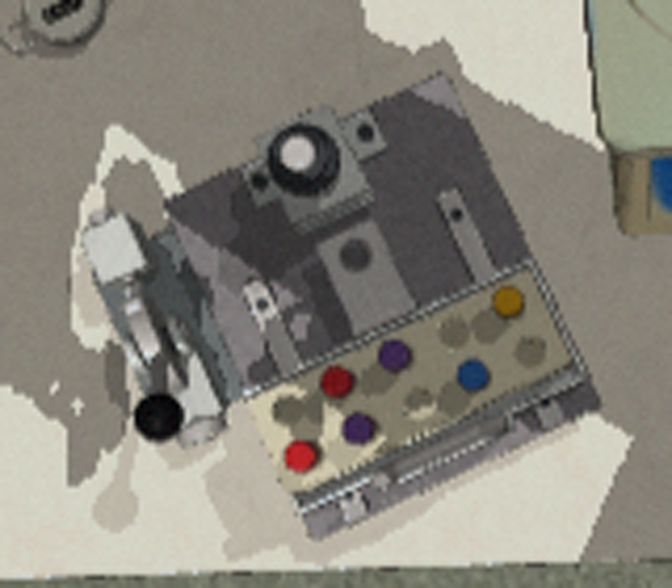

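View pics/s1.png

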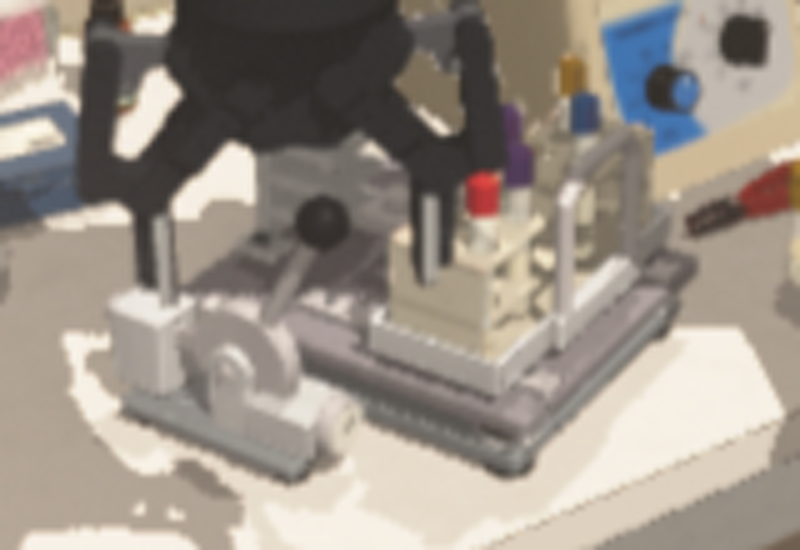

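```bash
cat > h.py <<'E'
from workcell import *
import numpy as np, cv2
def P(n):
    c=get_calibration(n);R=cv2.Rodrigues(c['rvec'])[0];K=np.array([[c['fx'],0,c['cx']],[0,c['fy'],c['cy']],[0,0,1]])
    return K,R,np.array(c['tvec'])
def Pw(o):
    c=get_calibration("wrist");T=np.array(c['tool_from_camera']);K=np.array([[c['fx'],0,c['cx']],[0,c['fy'],c['cy']],[0,0,1]])
    from scipy.spatial.transform import Rotation as Q
    W=np.eye(4);W[:3,:3]=Q.from_euler('xyz',o['tcp_rot'],degrees=True).as_matrix();W[:3,3]=o['ee_pos']
    V=np.linalg.inv(W@T);return K,V[:3,:3],V[:3,3]
def ray(M,p):
    K,R,t=M;return -R.T@t, R.T@np.linalg.solve(K,[p[0],p[1],1])
def plane(M,p,z):
    c,d=ray(M,p);return c+d*(z-c[2])/d[2]
def tri(M1,p1,M2,p2):
    A=cv2.triangulatePoints(M1[0]@np.c_[M1[1],M1[2]],M2[0]@np.c_[M2[1],M2[2]],np.array(p1,float).reshape(2,1),np.array(p2,float).reshape(2,1))[:,0];return A[:3]/A[3]
def proj(M,X):
    K,R,t=M;u=K@(R@np.array(X)+t);return u[:2]/u[2]
E
python3 - <<'E'
from h import *
np.set_printoptions(precision=4,suppress=True)
T,S=P("top"),P("scene");tc=lambda x,y:(x/4.2+195-.4,y/4.2+150-.4);sc=lambda x,y:(x/5+225-.4,y/5+180-.4)
k=tri(T,tc(158,416),S,sc(322,222));h=tri(T,tc(440,458),S,sc(601,165))
print("knob",k,"handle",h)
b=plane(T,tc(297,153),.187);print("button",b)
hole=plane(T,tc(357,253),.08);print('hole',hole)
for nm,a,c,z in(("backedge",(168,200),(445,73),.06),("handlebar",(395,476),(487,438),.145),("rackfront",(305,500),(580,378),.07)):
    A,B=plane(T,tc(*a),z),plane(T,tc(*c),z);print(nm,A,B,np.degrees(np.arctan2(*(A-B)[[1,0]]))-90, np.linalg.norm(A-B))
print('yaw hole',np.degrees(np.arctan2(*(b-hole)[[1,0]])),np.linalg.norm((b-hole)[:2]))
E
```

```text
knob [0.4129 0.3835 0.1424] handle [0.3878 0.2368 0.1394]
button [0.5438 0.3031 0.187 ]
hole [0.5034 0.2836 0.08  ]
backedge [0.5397 0.3945 0.06  ] [0.6096 0.2326 0.06  ] 23.355896592534506 0.17628420022897712
handlebar [0.3783 0.2592 0.145 ] [0.3966 0.2107 0.145 ] 20.677845183796435 0.05188710862818606
rackfront [0.3662 0.316  0.07  ] [0.4299 0.1598 0.07  ] 22.17704345441892 0.16861034778658793
yaw hole 25.713439193882365 0.04484245884814776
```

The manual's scale: shifts go in shares of 0.8 m and turns go in shares of 2 pi rad. Converting my numbers, -27.8 cm is -0.3475, -24.5 cm is -0.3063, -0.736 rad is -0.1171.

Call:
servo_tool(
  moves=[
    [0.0188, -0.0438, 0.0063, -0.0159],
    [0.0375, -0.0875, 0.0125, -0.0318],
    [0.0563, -0.1313, 0.025, -0.0477],
    [0.075, -0.175, 0.025, -0.0637],
    [0.0938, -0.2188, 0.025, -0.0796],
    [0.1125, -0.2625, 0.025, -0.0955],
    [0.1313, -0.3063, 0.025, -0.1114],
    [0.15, -0.3475, 0.025, -0.1171],
    [0.15, -0.3475, 0.025, -0.1171],
    [0.15, -0.3475, 0.025, -0.1171],
    [0.15, -0.3475, 0.025, -0.1171],
  ],
  claw=1,
  force=40,
)

```text
time: 1.02
ee_pos: [0.3507, 0.2213, 0.2511]
tcp_rot: [-180.0, -0.0, 113.0]
wrist_force: [-0.3, -0.8, -0.1]
opening: 0.0001
grasp_force: 0.0
```

```bash
python3 - <<'E'
from h import *
import pickle
o=get_obs();im=camera("wrist")[:,:,::-1].copy();s=camera("scene")[:,:,::-1].copy();print(o['ee_pos'],o['tcp_rot'],o['wrist_force'],o['q'])
pickle.dump(o,open("o1.pkl","wb"));cv2.imwrite("pics/w1.png",im);cv2.imwrite("pics/sc1.png",s)
E
```

```text
[0.3506553  0.22130964 0.25112879] [-1.79986109e+02 -1.27428238e-02  1.13006081e+02] [-0.30873921 -0.82817679 -0.07317653] [ 3.22471400e+01 -1.28410620e+01 -4.51609128e+00  9.83366352e+01
  1.48081912e-02  9.92410558e+01]
```

View pics/w1.png

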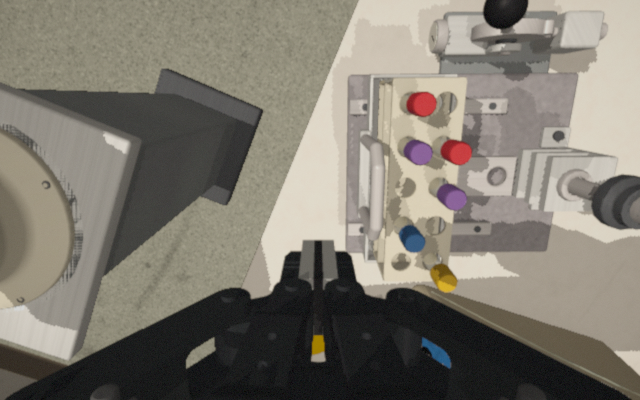

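The wrist view is square to the platform, so a yaw of 23° holds. The handle bar is at about (376,186), the pin head at the right edge near (630,205), and the knob at the top near (505,8).

```bash
python3 - <<'E'
from h import *
import pickle
np.set_printoptions(precision=4,suppress=True)
o=pickle.load(open("o1.pkl","rb"));W=Pw(o);T=P("top");S=P("scene")
tc=lambda x,y:(x/4.2+195-.4,y/4.2+150-.4);sc=lambda x,y:(x/5+225-.4,y/5+180-.4)
print("handle tri w/top",tri(W,(376,186),T,tc(440,458)),"w/scene",tri(W,(376,186),S,sc(601,165)))
print("plane",plane(W,(376,186),.145))
a=plane(W,(371,143),.145);b=plane(W,(377,230),.145);print('bar',a,b)
for p,q in(((350,250),(547,250)),((348,76),(576,74))):
    A,B=plane(W,p,.065),plane(W,q,.065);print("edge yaw",np.degrees(np.arctan2(*(B-A)[[1,0]])),np.linalg.norm(B-A))
X=np.array([.5438,.3031,.187]);print(proj(W,X),proj(S,X))
print("pin tri",tri(W,(637,207),T,tc(297,153)))
im=cv2.imread("pics/sc1.png");u=proj(S,X).astype(int);x,y=u-[90,50]
cv2.imwrite("pics/s2.png",cv2.resize(im[y:y+110,x:x+160],None,fx=5,fy=5,interpolation=2));print(x,y)
E
```

```text
handle tri w/top [0.3884 0.2384 0.122 ] w/scene [0.3841 0.2429 0.1432]
plane [0.3848 0.2446 0.145 ]
bar [0.3683 0.2712 0.145 ] [0.4002 0.2143 0.145 ]
edge yaw 23.011577615314366 0.19835936436188226
edge yaw 23.49121797754899 0.20014791574290638
[662.3052 215.6689] [289.3852 179.263 ]
pin tri [0.5473 0.3049 0.1655]
199 129
```

View pics/s2.png

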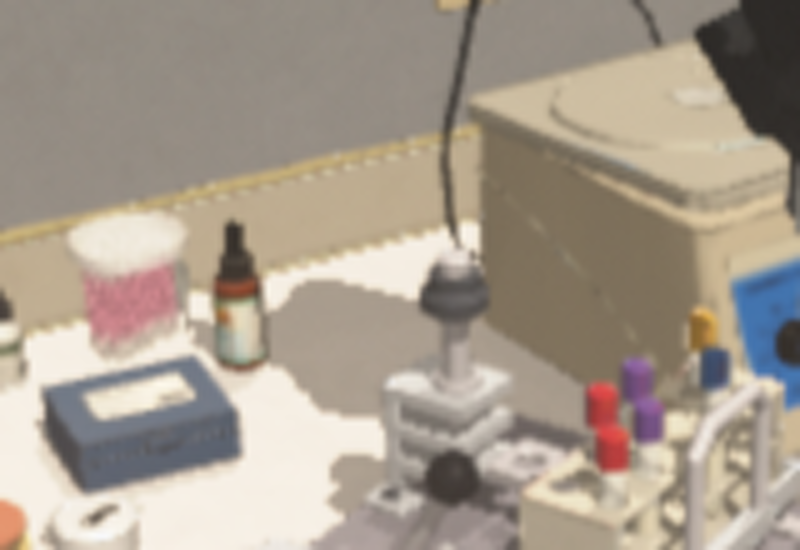

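The button top appears in the scene view at (289.8,179.2), against a predicted (289.4,179.3), so button = (0.544, 0.303, 0.187) is confirmed. The tray starts about 48 mm short of home. I'll go down in front of the bar and approach it.

To row units: -11.8 cm is -0.1475, -9.5 cm is -0.1188.

Call:
servo_tool(
  moves=[
    [0, 0, -0.025, 0],
    [0, 0, -0.0563, 0],
    [0, 0, -0.0875, 0],
    [0, 0, -0.1188, 0],
    [0, 0, -0.1475, 0],
    [0.0058, 0.0025, -0.1475, 0],
    [0.0115, 0.0049, -0.1475, 0],
    [0.015, 0.0064, -0.1475, 0],
    [0.0175, 0.0074, -0.1475, 0],
    [0.0194, 0.0083, -0.1475, 0],
    [0.0213, 0.009, -0.1475, 0],
    [0.0231, 0.0099, -0.1475, 0],
    [0.025, 0.0106, -0.1475, 0],
    [0.0269, 0.0114, -0.1475, 0],
    [0.0288, 0.0123, -0.1475, 0],
    [0.0306, 0.013, -0.1475, 0],
    [0.0325, 0.0138, -0.1475, 0],
    [0.0344, 0.0146, -0.1475, 0],
    [0.0363, 0.0154, -0.1475, 0],
    [0.0381, 0.0161, -0.1475, 0],
  ],
)

```text
time: 2.78
ee_pos: [0.3812, 0.2343, 0.1333]
tcp_rot: [-180.0, -0.0, 113.0]
wrist_force: [-2.1, -0.9, 1.5]
opening: 0.0001
grasp_force: 1.3
```

```bash
python3 - <<'E'
from h import *
o=get_obs();im=camera("wrist")[:,:,::-1].copy();print(o['ee_pos'],o['wrist_force']);cv2.imwrite("pics/w2.png",im)
E
```

```text
[0.38122184 0.23425239 0.1332942 ] [-2.11667374 -0.89672991  1.49571766]
```

View pics/w2.png

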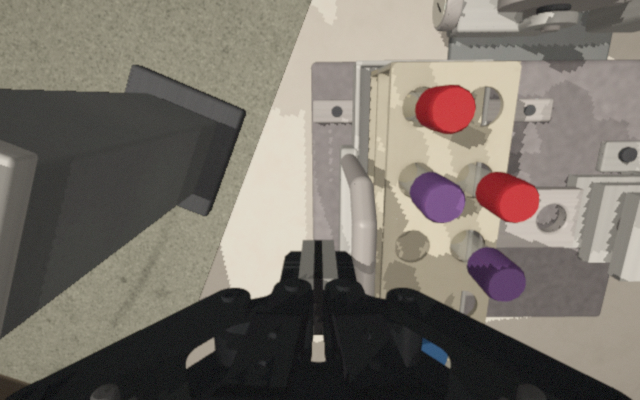

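The tip is on the bar (2.3 N) at about (350,260), and the tray is moving. I'll keep pushing gently.

To row units: 2.8 cm is 0.035, 2.75 cm is 0.0344.

Call:
servo_tool(
  moves=[
    [0.0019, 0.0008, 0, 0],
    [0.0038, 0.0016, 0, 0],
    [0.0056, 0.0024, 0, 0],
    [0.0075, 0.0031, 0, 0],
    [0.0094, 0.004, 0, 0],
    [0.0113, 0.0048, 0, 0],
    [0.0131, 0.0056, 0, 0],
    [0.015, 0.0064, 0, 0],
    [0.0169, 0.0071, 0, 0],
    [0.0188, 0.008, 0, 0],
    [0.0206, 0.0088, 0, 0],
    [0.0225, 0.0095, 0, 0],
    [0.0244, 0.0104, 0, 0],
    [0.0263, 0.0111, 0, 0],
    [0.0281, 0.012, 0, 0],
    [0.03, 0.0128, 0, 0],
    [0.0319, 0.0135, 0, 0],
    [0.0331, 0.014, 0, 0],
    [0.0344, 0.0146, 0, 0],
    [0.035, 0.0149, 0, 0],
  ],
)

```text
time: 4.5
ee_pos: [0.4093, 0.2461, 0.1332]
tcp_rot: [-180.0, 0.0, 113.0]
wrist_force: [-2.1, 0.7, 1.9]
opening: 0.0
grasp_force: 1.3
```

To row units: 0.36 cm is 0.0045, 0.3 cm is 0.0038.

Call:
servo_tool(
  moves=[
    [0.0008, 0.0004, 0, 0],
    [0.0015, 0.0006, 0, 0],
    [0.0023, 0.001, 0, 0],
    [0.003, 0.0013, 0, 0],
    [0.0038, 0.0016, 0, 0],
    [0.0045, 0.0019, 0, 0],
  ],
)

```text
time: 5.0
ee_pos: [0.4128, 0.2476, 0.1333]
tcp_rot: [180.0, -0.0, 113.0]
wrist_force: [-3.7, 0.6, 0.9]
opening: 0.0004
grasp_force: 1.3
```

Call:
servo_tool(
  moves=[
    [0.0006, 0.0003, 0, 0],
    [0.0013, 0.0005, 0, 0],
    [0.0019, 0.0008, 0, 0],
    [0.0025, 0.001, 0, 0],
  ],
)

```text
time: 5.33
ee_pos: [0.4148, 0.2484, 0.1332]
tcp_rot: [-180.0, -0.0, 113.0]
wrist_force: [-3.6, 1.2, 0.9]
opening: -0.0002
grasp_force: 1.3
```

To row units: 0.2 cm is 0.0025, 0.15 cm is 0.0019.

Call:
servo_tool(
  moves=[
    [0.0006, 0.0003, 0, 0],
    [0.0013, 0.0005, 0, 0],
    [0.0019, 0.0008, 0, 0],
    [0.0025, 0.001, 0, 0],
  ],
)

```text
time: 5.67
ee_pos: [0.4162, 0.249, 0.1332]
tcp_rot: [-179.9, -0.0, 113.0]
wrist_force: [-9.1, -0.4, 3.2]
opening: 0.0002
grasp_force: 4.2
```

To row units: 0.09 cm is 0.0011, 0.06 cm is 0.0008.

Call:
servo_tool(
  moves=[
    [0.0004, 0.0001, 0, 0],
    [0.0008, 0.0003, 0, 0],
    [0.0011, 0.0004, 0, 0],
    [0.0011, 0.0004, 0, 0],
  ],
)

```text
time: 6.0
ee_pos: [0.4163, 0.249, 0.1332]
tcp_rot: [-179.8, -0.0, 113.0]
wrist_force: [-10.5, -1.4, 4.8]
opening: -0.0006
grasp_force: 5.6
```

```bash
python3 - <<'E'
from h import *
o=get_obs();print(o['ee_pos'],o['wrist_force']);t=camera("top")[150:290,195:355,::-1];cv2.imwrite("pics/t2.png",cv2.resize(t,None,fx=4.2,fy=4.2,interpolation=2))
E
```

```text
[0.41628753 0.24900137 0.13317471] [-10.54873359  -1.39615673   4.80437501]
```

The tray is against its stop: the force rises and the tool no longer moves. Next I back off, rise and go over the button.

To row units: 12.6 cm is 0.1575, 6.5 cm is 0.0813.

Call:
servo_tool(
  moves=[
    [-0.0038, -0.0016, 0, 0],
    [-0.0113, -0.005, 0, 0],
    [-0.0188, -0.008, 0.0063, 0],
    [-0.0188, -0.008, 0.05, 0],
    [-0.0188, -0.008, 0.1, 0],
    [0.0063, 0.0025, 0.125, 0],
    [0.0438, 0.0188, 0.125, 0],
    [0.0813, 0.035, 0.125, 0],
    [0.1188, 0.05, 0.125, 0],
    [0.15, 0.0638, 0.1188, 0],
    [0.1575, 0.0669, 0.1063, 0],
    [0.1575, 0.0669, 0.0938, 0],
    [0.1575, 0.0669, 0.0813, 0],
    [0.1575, 0.0669, 0.0813, 0],
  ],
)

```text
time: 7.22
ee_pos: [0.5421, 0.3022, 0.1962]
tcp_rot: [-179.8, 0.0, 113.0]
wrist_force: [-1.1, -1.4, -0.6]
opening: 0.0001
grasp_force: 0.0
```

```bash
python3 - <<'E'
from h import *
o=get_obs();print(o['ee_pos'],o['wrist_force']);t=camera("top")[150:290,195:355,::-1];s=camera("scene")[150:260,215:375,::-1];a=cv2.resize(s,(800,550),interpolation=2);cv2.imwrite("pics/s3.png",a)
E
```

```text
[0.54206871 0.30219262 0.19616025] [-1.07888347 -1.37379393 -0.5522974 ]
```

View pics/s3.png

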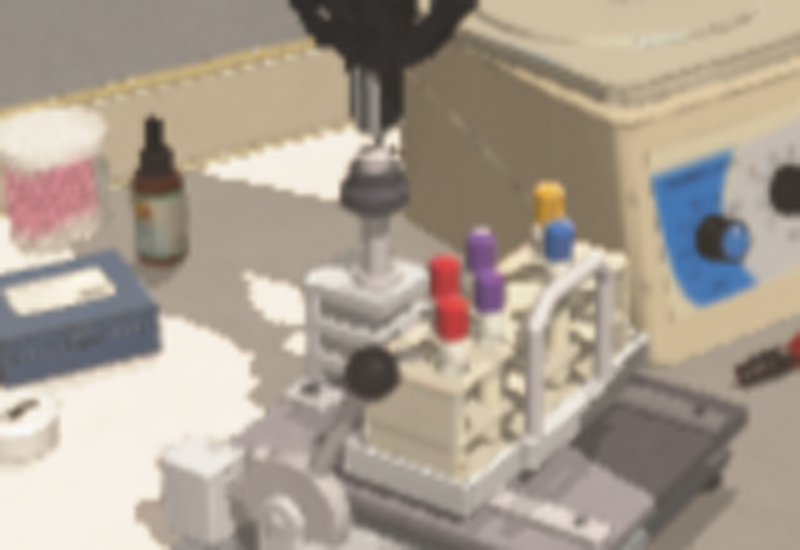

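The tray is home and the tips are above the button, at about (378,145) in the crop. I'll press down.

To row units: -3 cm is -0.0375, -2.7 cm is -0.0338.

Call:
servo_tool(
  moves=[
    [0.0019, 0.001, -0.0038, 0],
    [0.0019, 0.001, -0.0075, 0],
    [0.0019, 0.001, -0.0113, 0],
    [0.0019, 0.001, -0.015, 0],
    [0.0019, 0.001, -0.0188, 0],
    [0.0019, 0.001, -0.0225, 0],
    [0.0019, 0.001, -0.0263, 0],
    [0.0019, 0.001, -0.03, 0],
    [0.0019, 0.001, -0.0338, 0],
    [0.0019, 0.001, -0.0375, 0],
  ],
)

```text
time: 8.15
ee_pos: [0.5453, 0.3039, 0.1692]
tcp_rot: [179.9, -0.0, 113.0]
wrist_force: [-1.5, -1.5, 8.2]
opening: -0.0002
grasp_force: 4.0
```

To row units: -2.2 cm is -0.0275, -1.5 cm is -0.0188.

Call:
servo_tool(
  moves=[
    [0, 0, -0.0031, 0],
    [0, 0, -0.0063, 0],
    [0, 0, -0.0094, 0],
    [0, 0, -0.0125, 0],
    [0, 0, -0.0156, 0],
    [0, 0, -0.0188, 0],
    [0, 0, -0.0219, 0],
    [0, 0, -0.025, 0],
    [0, 0, -0.0275, 0],
  ],
)

```text
time: 8.9
ee_pos: [0.5453, 0.3039, 0.1471]
tcp_rot: [179.9, -0.0, 113.0]
wrist_force: [-1.5, -0.6, 7.4]
opening: 0.0001
grasp_force: 3.8
```

To row units: -0.2 cm is -0.0025, -0.15 cm is -0.0019.

Call:
servo_tool(
  moves=[
    [0, 0, -0.0006, 0],
    [0, 0, -0.0013, 0],
    [0, 0, -0.0019, 0],
    [0, 0, -0.0025, 0],
    [0, 0, -0.0025, 0],
  ],
)

```text
time: 9.32
ee_pos: [0.5452, 0.3039, 0.1451]
tcp_rot: [179.9, -0.0, 113.0]
wrist_force: [-1.2, -0.7, 7.1]
opening: 0.0003
grasp_force: 3.2
```

To row units: -0.16 cm is -0.002, -0.12 cm is -0.0015.

Call:
servo_tool(
  moves=[
    [0, 0, -0.0005, 0],
    [0, 0, -0.001, 0],
    [0, 0, -0.0015, 0],
    [0, 0, -0.002, 0],
    [0, 0, -0.002, 0],
  ],
)

```text
time: 9.73
ee_pos: [0.5454, 0.3039, 0.145]
tcp_rot: [179.8, -0.0, 113.0]
wrist_force: [-3.9, -2.3, 14.3]
opening: -0.0
grasp_force: 7.3
```

The pin is seated: it stops at z = 0.145 and the force rises. I'll release the button, rise, and go to the near side of the lever.

To row units: -17.9 cm is -0.2238, -15 cm is -0.1875.

Call:
servo_tool(
  moves=[
    [0, 0, 0.0025, 0],
    [0, 0, 0.0075, 0],
    [0, 0, 0.015, 0],
    [0, 0, 0.0375, 0],
    [0, 0, 0.075, 0],
    [0, 0, 0.1188, 0],
    [-0.0375, 0.0125, 0.1188, 0],
    [-0.075, 0.025, 0.1188, 0],
    [-0.1125, 0.0375, 0.1188, 0],
    [-0.15, 0.05, 0.1188, 0],
    [-0.1875, 0.0625, 0.1188, 0],
    [-0.2238, 0.075, 0.1188, 0],
    [-0.2238, 0.075, 0.1188, 0],
    [-0.2238, 0.075, 0.1188, 0],
  ],
)

```text
time: 10.9
ee_pos: [0.3652, 0.3643, 0.2381]
tcp_rot: [180.0, -0.0, 113.2]
wrist_force: [-0.2, 0.3, 0.2]
opening: -0.0
grasp_force: 0.0
```

```bash
python3 - <<'E'
from h import *
o=get_obs();print(o['ee_pos'],o['wrist_force']);s=camera("scene")[150:260,215:375,::-1];cv2.imwrite("pics/s4.png",cv2.resize(s,(800,550),interpolation=2))
S=P("scene");
for z in(.151,.145):print((proj(S,[.5445,.3035,z])-[215,150])*5)
E
```

```text
[0.36516389 0.36429864 0.23814951] [-0.18201696  0.25973355  0.15773638]
[372.17579882 207.95777847]
[372.43772805 218.11497319]
```

View pics/s4.png

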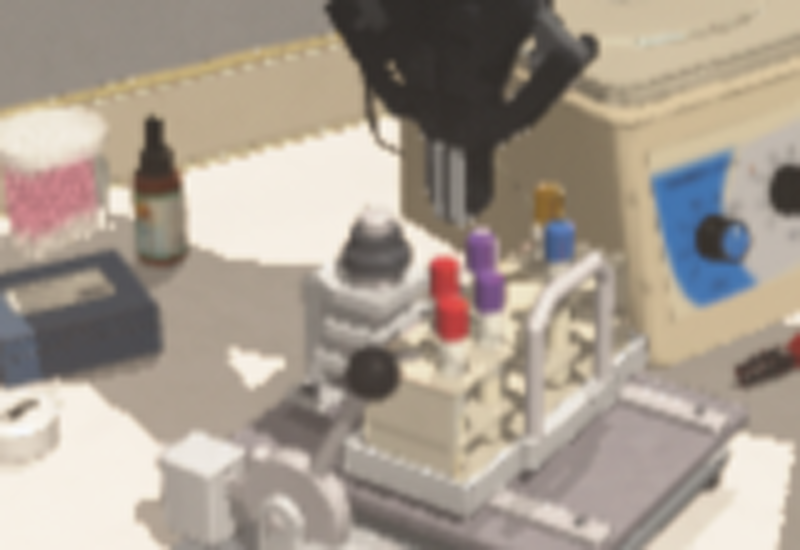

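The button stands out again, with its top at about (375,210) against 208 predicted for "out", so the pin is locked. Next, the lever to fill.

To row units: -10.8 cm is -0.135, 3.5 cm is 0.0438.

Call:
servo_tool(
  moves=[
    [0, 0, -0.0375, 0],
    [0, 0, -0.075, 0],
    [0, 0, -0.1125, 0],
    [0, 0, -0.135, 0],
    [0.0115, 0.0049, -0.135, 0],
    [0.0208, 0.0088, -0.135, 0],
    [0.025, 0.0106, -0.135, 0],
    [0.0288, 0.0123, -0.135, 0],
    [0.0325, 0.0138, -0.135, 0],
    [0.0363, 0.0154, -0.135, 0],
    [0.04, 0.017, -0.135, 0],
    [0.0438, 0.0185, -0.135, 0],
    [0.0475, 0.0201, -0.135, 0],
    [0.0513, 0.0218, -0.135, 0],
    [0.055, 0.0234, -0.135, 0],
    [0.0588, 0.0249, -0.135, 0],
    [0.0625, 0.0265, -0.135, 0],
    [0.0656, 0.0279, -0.135, 0],
  ],
)

```text
time: 12.45
ee_pos: [0.4191, 0.3863, 0.1298]
tcp_rot: [180.0, -0.0, 113.0]
wrist_force: [0.2, -0.9, 0.1]
opening: -0.0002
grasp_force: 0.0
```

```bash
python3 - <<'E'
from h import *
o=get_obs();print(o['ee_pos'],o['wrist_force']);s=camera("scene")[150:260,215:375,::-1];cv2.imwrite("pics/s5.png",cv2.resize(s,(800,550),interpolation=2))
S=P("scene");O=np.array([.4748,.2738]);e=np.array([.9205,.3907]);f=np.array([-.3907,.9205])
for th in(.03,.25,.465,.75,1.03):
    a=th-.5;p=O+e*(.035+.105*np.sin(a))+f*.126;print(th,(proj(S,[*p,.05+.105*np.cos(a)])-[215,150])*5)
E
```

```text
[0.41913467 0.38625473 0.12978907] [ 0.20619439 -0.86176935  0.05038184]
0.03 [365.29545872 367.38568035]
0.25 [327.88605719 339.61997852]
0.465 [290.17025997 320.89945771]
0.75 [241.83701048 310.13678569]
1.03 [199.87855837 315.3109252 ]
```

View pics/s5.png

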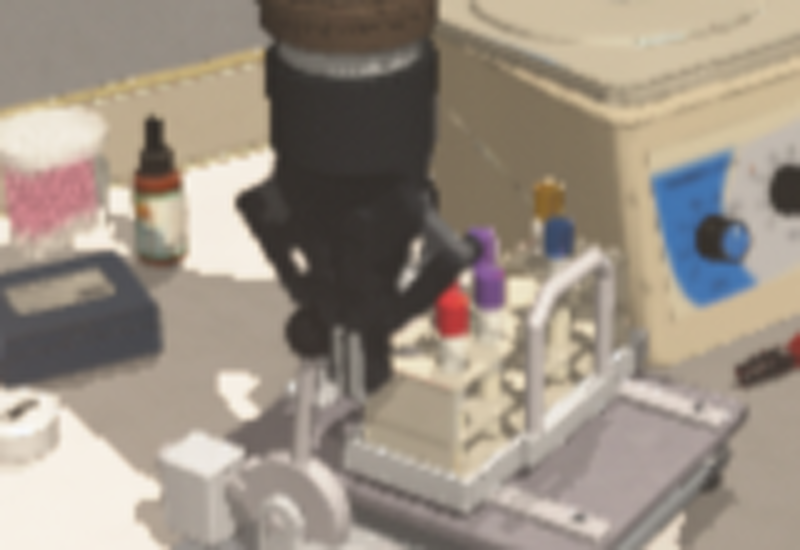

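The knob is near (307,330) in the crop, around fill, and the tool reads no contact. I'll draw back clear while the deck rises and then measure the lever angle numerically.

To row units: -4 cm is -0.05, -3 cm is -0.0375.

Call:
servo_tool(
  moves=[
    [-0.0125, -0.005, 0, 0],
    [-0.025, -0.0106, 0, 0],
    [-0.0375, -0.0159, 0, 0],
    [-0.05, -0.0213, 0, 0],
    [-0.05, -0.0213, 0, 0],
    [-0.05, -0.0213, 0, 0],
    [-0.05, -0.0213, 0, 0],
    [-0.05, -0.0213, 0, 0],
    [-0.05, -0.0213, 0, 0],
    [-0.05, -0.0213, 0, 0],
  ],
)

```text
time: 13.33
ee_pos: [0.3789, 0.3692, 0.1295]
tcp_rot: [-180.0, 0.0, 113.0]
wrist_force: [0.4, -0.2, -0.7]
opening: -0.0001
grasp_force: 0.0
```

```bash
cat > knob.py <<'E'
from h import *
im=camera("scene")
S=P("scene");O=np.array([.4748,.2738]);e=np.array([.9205,.3907]);f=np.array([-.3907,.9205])
g=cv2.imread("pics/scene0.png")[:,:,::-1]
def prof(im,n):
    m=(im.max(2)<75).astype(np.uint8)[205:235,245:305];print(n)
    for r in range(m.shape[0]): print(205+r,''.join('#' if v else '.' for v in m[r]))
prof(im,"now, cols from 245")
for th in(.03,.25,.35,.465,.75,1.03):
    a=th-.5;p=O+e*(.035+.105*np.sin(a))+f*.126;print(th,proj(S,[*p,.05+.105*np.cos(a)]).round(1))
E
python3 knob.py
```

```text
now, cols from 245
205 ......................................######.###############
206 .......................................#####..##############
207 ........................................####...#############
208 ........................................####...#############
209 .........................................####..#############
210 ............................###..........###################
211 ..........................#######.........##################
212 .........................#########........##################
213 .........................#########.........#################
214 .........................#########..........################
215 .........................#########..............############
216 .........................#########...............###########
217 .........................########.................##########
218 ..........................######..................##########
219 ............................###...................##########
220 ...................................................#..######
221 .....................................
[... 283 characters left out ...]

226 ...........................................................#
227 ...........................................................#
228 ...........................................................#
229 ...........................................................#
230 ...........................................................#
231 ...........................................................#
232 ...........................................................#
233 ............................................................
234 ............................................................
0.03 [288.1 223.5]
0.25 [280.6 217.9]
0.35 [277.1 216. ]
0.465 [273.  214.2]
0.75 [263.4 212. ]
1.03 [255.  213.1]
```

The knob centre is at (274.3,214.6), which matches the fill notch. I'll dwell a little longer, then push through the stiff detent.

To row units: 4.6 cm is 0.0575, 4 cm is 0.05.

Call:
servo_tool(
  moves=[
    [0, 0, 0, 0],
    [0, 0, 0, 0],
    [0, 0, 0, 0],
    [0, 0, 0, 0],
    [0, 0, 0, 0],
    [0, 0, 0, 0],
    [0, 0, 0, 0],
    [0, 0, 0, 0],
    [0.0125, 0.0053, 0, 0],
    [0.025, 0.0106, 0, 0],
    [0.0375, 0.0159, 0, 0],
    [0.05, 0.0213, 0, 0],
    [0.0575, 0.0244, 0, 0],
  ],
)

```text
time: 14.47
ee_pos: [0.426, 0.3891, 0.1294]
tcp_rot: [180.0, 0.0, 113.0]
wrist_force: [0.7, 0.9, -0.8]
opening: 0.0004
grasp_force: 0.0
```

To row units: 4.05 cm is 0.0506, 3.8 cm is 0.0475.

Call:
servo_tool(
  moves=[
    [0.0044, 0.0019, 0, 0],
    [0.0088, 0.0038, 0, 0],
    [0.0131, 0.0056, 0, 0],
    [0.0175, 0.0075, 0, 0],
    [0.0219, 0.0093, 0, 0],
    [0.0263, 0.0111, 0, 0],
    [0.0306, 0.013, 0, 0],
    [0.035, 0.0149, 0, 0],
    [0.0394, 0.0168, 0, 0],
    [0.0438, 0.0186, 0, 0],
    [0.0475, 0.0201, 0, 0],
    [0.0506, 0.0215, 0, 0],
  ],
)

```text
time: 15.47
ee_pos: [0.4657, 0.406, 0.1297]
tcp_rot: [180.0, 0.0, 113.0]
wrist_force: [0.3, 0.8, 0.2]
opening: -0.0002
grasp_force: 0.0
```

```bash
python3 knob.py
```

```text
now, cols from 245
205 .................#####################......................
206 .................####################.......................
207 ..................#################.........................
208 ...................###############..........................
209 .........#####.......###########............................
210 ........#######.......#########.............................
211 .......#########.........######.............................
212 .......#########..........#####.............................
213 .......#########..........#####.............................
214 #......#########..........#####.............................
215 #......#########..........#####.............................
216 ........#######...........#####.............................
217 .........####.............#####.............................
218 ..........................#####.............................
219 ..........................####..............................
220 ..........................###...............................
221 ...........................#.........
[... 283 characters left out ...]

226 ............................................................
227 ............................................................
228 ............................................................
229 ............................................................
230 ............................................................
231 ............................................................
232 ............................................................
233 ............................................................
234 ............................................................
0.03 [288.1 223.5]
0.25 [280.6 217.9]
0.35 [277.1 216. ]
0.465 [273.  214.2]
0.75 [263.4 212. ]
1.03 [255.  213.1]
```

The knob is at (256.2,213), which is the float notch. I'll retreat, rise, and wait for the deck, then check the knob and pin again.

To row units: 12 cm is 0.15, -10 cm is -0.125.

Call:
servo_tool(
  moves=[
    [-0.0125, -0.005, 0, 0],
    [-0.0375, -0.0159, 0, 0],
    [-0.075, -0.0313, 0.0125, 0],
    [-0.1125, -0.0475, 0.0375, 0],
    [-0.125, -0.0525, 0.075, 0],
    [-0.125, -0.0525, 0.1125, 0],
    [-0.125, -0.0525, 0.15, 0],
    [-0.125, -0.0525, 0.15, 0],
    [-0.125, -0.0525, 0.15, 0],
    [-0.125, -0.0525, 0.15, 0],
    [-0.125, -0.0525, 0.15, 0],
    [-0.125, -0.0525, 0.15, 0],
    [-0.125, -0.0525, 0.15, 0],
    [-0.125, -0.0525, 0.15, 0],
    [-0.125, -0.0525, 0.15, 0],
    [-0.125, -0.0525, 0.15, 0],
    [-0.125, -0.0525, 0.15, 0],
    [-0.125, -0.0525, 0.15, 0],
    [-0.125, -0.0525, 0.15, 0],
    [-0.125, -0.0525, 0.15, 0],
  ],
)

```text
time: 17.18
ee_pos: [0.3652, 0.3638, 0.2497]
tcp_rot: [180.0, -0.0, 113.0]
wrist_force: [0.5, -0.6, 0.0]
opening: 0.0
grasp_force: 0.0
```

```bash
python3 knob.py | sed -n 4,16p; python3 - <<'E'
from h import *
o=get_obs();print(o['ee_pos'],o['wrist_force'])
a=cv2.cvtColor(np.ascontiguousarray(camera("scene")),6)[185:215,280:300];b=cv2.imread("pics/s4.png",0);b=cv2.resize(b,(160,110),interpolation=3)[35:65,65:85]
# vertical shift of the pin head since s4 (before rise)
r=cv2.matchTemplate(a,b[6:26,2:18],cv2.TM_CCOEFF_NORMED);print(cv2.minMaxLoc(r),"no-shift loc (2,6)")
S=P("scene");print(proj(S,[.5445,.3035,.151]),proj(S,[.5445,.3035,.1576]))
E
```

```text
207 ............................................................
208 ............................................................
209 ............................................................
210 ........######..............................................
211 .......####.###.............................................
212 .......####..##.............................................
213 .......########.............................................
214 .......########.............................................
215 .......########.............................................
216 ........######..............................................
217 ..........##................................................
218 ............................................................
219 ............................................................
[0.36517713 0.36379466 0.24971471] [-0.94550341  0.1547404  -0.43084313]
(-0.2328241467475891, 0.9633646607398987, (4, 10), (2, 4)) no-shift loc (2,6)
[289.43515976 191.59155569] [289.37725738 189.34619439]
```

The lever is holding in float. The pin head has risen 2 px in the picture, as expected for a 6.6 mm deck rise, with its appearance unchanged.

```bash
python3 -c "
from workcell import *
print(job_done())"
```

```text
the job is handed in; nothing more can be done
None
```

I handed the job in at about 17 s: the tray is home against its stop, the pin is seated and locked with its button out, and the lever went to fill for about 2 s, then to float, with the deck risen.

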